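# Lay out the amber knob set and the dial lens for inspection

## Task

Pick out the three amber knob blanks and stand each one upright in the round dish of its own size: largest knob in the largest dish, middle one in the middle dish, smallest in the smallest. When all three are in, lay the silvered glass dial lens, dome up, wholly on the round green felt pad; lower it onto the felt, do not drop it. Leave the black knobs where they stand, and let go of everything at the end.

Things in the scene. Friction and masses are not known exactly. Their poses are not given: they have to be found in the camera images.
- amber_large_center (a point): large amber (orange-brown) bakelite knob blank: a plain upright fluted cylinder, 54 mm in diameter, 30 mm high, with a brass disc and a short dark pointer line on top; loose, stands on the table. The point is its centre, half-way up (15 mm above its underside); z is its axis, up.
- amber_medium_center (a point): medium amber (orange-brown) bakelite knob blank: a plain upright fluted cylinder, 42 mm in diameter, 30 mm high, with a brass disc and a short dark pointer line on top; loose, stands on the table. The point is its centre, half-way up (15 mm above its underside); z is its axis, up.
- amber_small_center (a point): small amber (orange-brown) bakelite knob blank: a plain upright fluted cylinder, 30 mm in diameter, 30 mm high, with a brass disc and a short dark pointer line on top; loose, stands on the table. The point is its centre, half-way up (15 mm above its underside); z is its axis, up.
- lens_center (a point): silvered glass dial lens: a round disc lying flat, 60 mm in diameter, with a straight silver rim 12 mm high to grip by and a shallow bluish dome to 16 mm at the middle; loose, on the table. The point is on its axis, 8 mm above its underside; z is its axis, up.
- nest_large: large nest: a low round dark-blue dish with an ivory floor, fixed to the table; inner diameter 74 mm (10 mm of play all round the 54 mm knob), outer diameter 82 mm, floor 3 mm and rim 7 mm above the table. The origin is the centre of its underside, on the table; z is up.
- nest_medium: medium nest: a low round dark-blue dish with an ivory floor, fixed to the table; inner diameter 62 mm (10 mm of play all round the 42 mm knob), outer diameter 70 mm, floor 3 mm and rim 7 mm above the table. The origin is the centre of its underside, on the table; z is up.
- nest_small: small nest: a low round dark-blue dish with an ivory floor, fixed to the table; inner diameter 50 mm (10 mm of play all round the 30 mm knob), outer diameter 58 mm, floor 3 mm and rim 7 mm above the table. The origin is the centre of its underside, on the table; z is up.
- lens_pad: round pad with a green felt top, 84 mm in diameter, flat top 10 mm above the table, no rim, fixed to the table. The origin is the centre of its underside, on the table; z is up.
- black_large_center (a point): large black knob blank, 54 mm in diameter, 30 mm high, otherwise like the amber ones; loose, stands on the table and belongs to another set: leave it. The point is its centre, half-way up.
- black_small_center (a point): small black knob blank, 30 mm in diameter, 30 mm high, otherwise like the amber ones; loose, stands on the table and belongs to another set: leave it. The point is its centre, half-way up.
Mind the look-alikes: they are no part of the job. Leave any pink look-alike of the part that bears amber_large_center alone.

How it is judged:
By the outcome, as a careful person would: the job done as asked, in the order asked, and still so for the second after the job is handed in, with the robot touching nothing.
It also fails if it takes over 102 s, if anything falls off the work surface, if the arm or the gripper's body presses on something with over 40 N, if the wrist force passes 120 N, or if a joint passes its speed limit or range.

## Robot

A 6-joint arm with a two-finger parallel gripper is mounted at the origin on the work surface. World frame = base frame: x ahead of the robot, y to its left, z up, the work surface at z = 0. Lengths are in m, angles in degrees, forces in N, time in s.
With the tool pointing down it reaches from about 0.375 to 0.9 m from the base axis. Payload 3.1 kg.
Tool frame: the origin (TCP) lies between the finger pads; the fingertips stand 19 mm ahead of it and the grasp point (between the pads) is the TCP; z points along the fingers, x is the direction in which the jaws open and shut, and the axes are right-handed (so a half turn about z gives the same grasp; the last joint's range is limited). The gripper opens to 87 mm and grips with 3 to 60 N. Pads are 19 mm wide; open, the fingers measure 117 mm over their backs; the gripper's body (75 mm by 190 mm) begins 51 mm behind the grasp point.
Start: joints at [-10.227, 30.224, 82.088, -0, 67.689, -10.227], TCP at [0.625, 0, 0.242] pointing down, gripper open.
Joint ranges: [-176.69, 176.69], [-43.24, 126.21], [12.49, 139.97], [-82, 262], [0, 151.66], [-163.58, 163.58]. Speed limits (degrees/s): [159.86, 159.86, 180, 180, 180, 180].

## Interface

Orientations are given as a 3x3 rotation matrix whose columns are the frame's x, y, z axes.
In Python, from rig import read_state, capture, camera_info, hand_in, spot_in, silhouettes gives the robot as it stands.
- The arm moves only by the shell command python3 -m jog 'ROWS'. ROWS is text: rows parted by semicolons, each of 7 numbers parted by spaces: the shift along the tool's x, y, z in m, then the turn, a rotation vector about the tool's x, y, z in degrees, then the opening, from 0 (shut) to 1 (fully open). A call has 1 to 8 rows; each row is the pose to reach, as a shift and turn from the pose commanded when the call began, along the tool's axes at that moment; what a row does not reach only later rows make up. A row lasts 1/8 s, in which the tool goes at most 62.5 mm and 10.7 degrees, less where a joint would pass 70% of its speed; a pose out of reach is approached as far as the arm can. A call with a gripper value outside its range is refused whole. The fingers move at their own pace and stop on an object; the grip force is fixed at half the most. Time passes only in rows, so rows that repeat a pose let the fingers close. It gives the time, the measured TCP pose, the force and the opening at its end, in the units of the state.
- read_state(): the state, without advancing time (a new reading comes with each control period).
- capture(name): name is "scene" or "side" or "wrist"; returns (picture, depth): 480x640x3 uint8, red, green, blue; 480x640 float32, m along the optical axis (not along the pixel's ray), 0 where there is no reading.
- camera_info(name): a dict with "vfov" (degrees; the focal length in pixels is half the picture's height over the tangent of half this angle, whatever the lens; pixels are square), "cx", "cy" (the principal point, pixels), "dist" ([k1, k2, p1, p2, k3] as OpenCV has them; the pictures are not rectified), "R" (3x3) and "t" (3): a world point X has camera coordinates R X + t; the wrist camera has in their place "tool_from_camera" (4x4, takes a point from camera to tool coordinates, whose origin is the TCP and whose axes are the tool frame's). Camera axes: x right, y down, z forward; pixel columns grow to the right and rows downward; lengths in m; the calibration is good to about 2 mm. A picture is of the moment at which its call begins: read the wrist's pose just before it. camera_info takes no time and is no camera call.
- hand_in(): hands the job in, once; it reports no verdict.
Trained networks look in the newest picture that a camera, given by its name, has taken for a name from the list of things; names that differ only in an ending like _2 or _b are one class to them, and where a whole thing is asked for, a point or a joint stands for the part that bears it (a point fixed in the world has none). Each returns a list of dicts, best first, with "score" (0 to 1); they miss things now and then, are a little off and sometimes report something else, mostly with a low value. They report only what shows in the picture. A call takes as long as a camera call. They do not tell look-alikes from the thing itself.
- spot_in(label, camera): "centre" ([x, y, z] in m, in world coordinates, good to about 4 mm: the middle of the surface that is visible of it).
- silhouettes(label, camera): "region" (480x640 bool, what is visible of it).
The state is a dict: "time_s": time; "joint_positions": joint angles; "qvel": joint speeds; "tau": joint torques, N m; "position": TCP position; "tcp_rot": TCP orientation; "force": force on the tool from outside, world axes, zero at the start; "moment": the same for the moment, N m; "opening": opening from 0.0 (shut) to 1.0 (fully open).
Only numpy, scipy, OpenCV 4.12 (cv2) and the standard library are available. Lean on these libraries where they do the work, as an engineer would, in place of code of your own. Each camera call takes 0.05 s, during which the arm holds its last target.

## Working session

There is one attempt and no reset: what is moved stays moved. The work goes in short steps, Python scripts to look and compute and a shell command to move; the robot and the scene stay as the last step left them, time stands still between calls to the robot, and variables do not carry over. Pictures are saved under pics/ and viewed, and the job is handed in when it is done.

```bash
ls; mkdir -p pics
python3 - <<'E'
from rig import *
import cv2
s=read_state(); print(s['time_s'],s['position'],s['tcp_rot'],s['opening'])
for n in("scene","side"):
    im,d=capture(n); cv2.imwrite(f"pics/{n}0.png",im[:,:,::-1]); c=camera_info(n); print(n,c)
print(camera_info("wrist"))
E
```

```text
pics
0.0 [6.24321863e-01 1.49563925e-04 2.40576994e-01] [[ 9.99997825e-01 -2.79779092e-06 -2.08576502e-03]
 [-2.01960594e-06 -9.99999930e-01  3.73095326e-04]
 [-2.08576592e-03 -3.73090302e-04 -9.99997755e-01]] 0.9984796029181434
scene {'vfov': 56.428181274633914, 'cx': 316.7798270962239, 'cy': 234.09048492505383, 'dist': array([0.03278342, 0.        , 0.        , 0.        , 0.        ]), 'R': array([[ 0.82003452,  0.57229343, -0.00485913],
       [ 0.48894186, -0.70496301, -0.51377331],
       [-0.29745459,  0.41893602, -0.85791222]]), 't': array([-0.49491194, -0.26227894,  1.02345465])}
side {'vfov': 56.50900010329274, 'cx': 318.7803823550213, 'cy': 243.05176773766848, 'dist': array([0.01897677, 0.        , 0.        , 0.        , 0.        ]), 'R': array([[-9.93655996e-01, -1.12460984e-01,  5.36523037e-04],
       [-5.93786594e-02,  5.20580363e-01, -8.51745420e-01],
       [ 9.55088249e-02, -8.46373802e-01, -5.23955582e-01]]), 't': array([0.57370988, 0.06910669, 0.76875638])}
{'vfov': 68.80991093056186, 'cx': 320.0169310869366, 'cy': 239.5063478977218, 'dist': array([-0.06512301,  0.        ,  0.        ,  0.        ,  0.        ]), 'tool_from_camera': array([[ 9.99999453e-01,  8.59358532e-04, -5.96511105e-04,
         9.29303306e-04],
       [-6.89134224e-04,  9.70175839e-01,  2.42401251e-01,
        -6.61747449e-02],
       [ 7.87030245e-04, -2.42400708e-01,  9.70175900e-01,
        -1.42659558e-01],
       [ 0.00000000e+00,  0.00000000e+00,  0.00000000e+00,
         1.00000000e+00]])}
```

View pics/scene0.png

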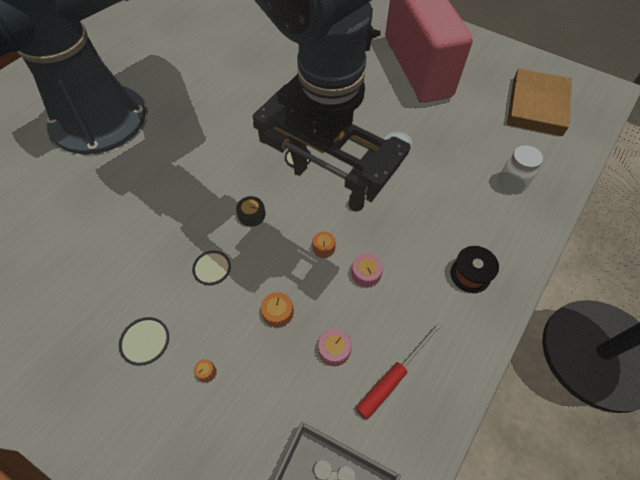

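View pics/side0.png

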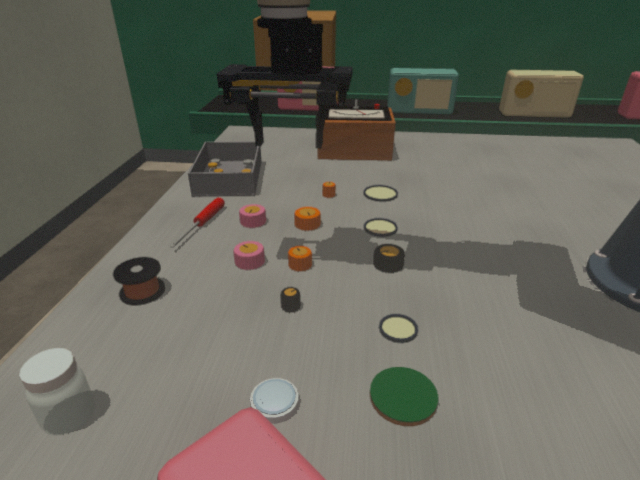

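The side view shows everything. Amber candidates are at (308,218), (300,258) and (329,189). There are pink look-alikes at (253,215) and (249,254), and black knobs at (389,257) and (290,299). Dishes are at (380,193), (380,227) and (398,327), the pad at (403,395) and the lens at (274,398). Next I measure them.

```bash
cat > h.py <<'E'
import numpy as np, cv2
from rig import *
def K(c):
    f=240/np.tan(np.radians(c['vfov']/2)); return np.array([[f,0,c['cx']],[0,f,c['cy']],[0,0,1.]])
def pose(name,s=None):
    c=camera_info(name)
    if name!='wrist': R=np.array(c['R']).T; return K(c),c['dist'],R,-R@np.array(c['t'])
    T=np.array(c['tool_from_camera']); Rt=np.array(s['tcp_rot']); 
    return K(c),c['dist'],Rt@T[:3,:3],Rt@T[:3,3]+np.array(s['position'])
def toplane(px,z,name,s=None):
    k,d,R,o=pose(name,s)
    u=cv2.undistortPoints(np.array(px,float).reshape(-1,1,2),k,d).reshape(-1,2)
    r=np.c_[u,np.ones(len(u))]@R.T
    return o+r*((z-o[2])/r[:,2])[:,None]
def todepth(px,dep,name,s=None):
    k,d,R,o=pose(name,s); px=np.array(px)
    u=cv2.undistortPoints(px.astype(float).reshape(-1,1,2),k,d).reshape(-1,2)
    return o+(np.c_[u,np.ones(len(u))]*dep[px[:,1],px[:,0]][:,None])@R.T
E
python3 - <<'E'
from h import *
for cam in("side","scene"):
    im,dep=capture(cam)
    for l in ["amber_large_center","amber_medium_center","amber_small_center","lens_center","nest_large","nest_medium","nest_small","lens_pad","black_large_center","black_small_center"]:
        for r in silhouettes(l,cam)[:4]:
            m=r['region'] 
            if m.sum()<20: continue
            ys,xs=np.nonzero(m); px=np.c_[xs,ys]
            P=todepth(px,dep,cam); P=P[dep[ys,xs]>0]
            zt=np.percentile(P[:,2],95); 
            Q=P[P[:,2]>zt-.005] 
            lo,hi=np.percentile(Q,1,axis=0),np.percentile(Q,99,axis=0)
            # top contour on plane
            (c,rad)=cv2.minEnclosingCircle(Q[:,:2].astype(np.float32))
            col=np.median(im[m],axis=0)
            print(cam,l,round(r['score'],2),px.mean(0).round(),'z',round(zt,3),'mid',((lo+hi)/2).round(4)[:2],'ext',(hi-lo).round(3)[:2],'circ',np.round(c,4),round(2*rad,4),col)
print(read_state()['time_s'])
E
```

```text
side amber_large_center 0.77 [252. 216.] z 0.031 mid [ 0.733  -0.1318] ext [0.049 0.051] circ [ 0.7318 -0.1333] 0.0576 [115.  72.  71.]
side amber_large_center 0.73 [249. 255.] z 0.031 mid [0.7034 0.0169] ext [0.049 0.049] circ [0.7039 0.0158] 0.0544 [123.  83.  72.]
side amber_large_center 0.71 [306. 219.] z 0.031 mid [ 0.6181 -0.1348] ext [0.05  0.051] circ [ 0.6179 -0.1354] 0.0561 [116.  76.  37.]
side amber_large_center 0.27 [290. 300.] z 0.031 mid [0.608  0.1345] ext [0.028 0.027] circ [0.6082 0.1348] 0.0306 [53. 51. 47.]
side amber_medium_center 0.94 [300. 259.] z 0.031 mid [0.6099 0.0175] ext [0.038 0.037] circ [0.6101 0.0179] 0.0415 [109.  67.  38.]
side amber_small_center 0.69 [328. 190.] z 0.031 mid [ 0.5861 -0.2826] ext [0.026 0.031] circ [ 0.5866 -0.2827] 0.0325 [106.  63.  38.]
side lens_center 0.8 [275. 400.] z 0.017 mid [0.5971 0.3189] ext [0.055 0.055] circ [0.5862 0.3723] 0.17 [161. 171. 168.]
side lens_center 0.24 [379. 227.] z 0.007 mid [ 0.4664 -0.1354] ext [0.063 0.067] circ [ 0.4657 -0.1354] 0.0715 [137. 137. 106.]
side nest_large 0.96 [380. 193.] z 0.007 mid [ 
[... 1724 characters left out ...]
0.312] circ [0.6392 0.1856] 0.3301 [143. 152. 150.]
scene nest_large 0.3 [323. 245.] z 0.032 mid [0.6103 0.0111] ext [0.039 0.039] circ [0.6109 0.0113] 0.0442 [147.  91.  46.]
scene nest_medium 0.82 [212. 268.] z 0.007 mid [ 0.4658 -0.1399] ext [0.065 0.065] circ [ 0.4638 -0.1396] 0.074 [139.  137.  116.5]
scene nest_small 0.71 [289. 159.] z 0.007 mid [0.4388 0.1501] ext [0.056 0.032] circ [0.4387 0.1604] 0.0574 [86. 83. 80.]
scene black_large_center 0.86 [250. 212.] z 0.032 mid [ 0.4517 -0.0095] ext [0.049 0.048] circ [ 0.4512 -0.0083] 0.0545 [38. 37. 34.]
scene black_small_center 0.7 [358. 206.] z 0.226 mid [ 0.6738 -0.0046] ext [0.008 0.017] circ [ 0.6746 -0.0042] 0.0178 [35. 34. 31.]
1.2
```

Large-sized amber-class candidates in the side view are (306,219), which is orange-brown, and (252,216) and (249,255), which look pink. Only (306,219) fits. I confirm that in a crop and check for tall obstacles near the lens.

Run:
```python
from h import *
im,dep=capture("side")
cv2.imwrite("pics/crop1.png",cv2.resize(im[175:310,225:410,::-1],None,fx=4,fy=4,interpolation=cv2.INTER_CUBIC))
for cam in("side","scene"):
    im,dep=capture(cam)
    yy,xx=np.nonzero(dep>0); P=todepth(np.c_[xx,yy],dep,cam)
    m=(P[:,2]>.04)&(P[:,0]>.35)&(P[:,0]<.85)&(P[:,1]>.1)&(P[:,1]<.6)
    Q=P[m]; H={}
    for p in Q:
        k=(round(p[0]/.05)*5,round(p[1]/.05)*5); H[k]=max(H.get(k,0),round(p[2],2))
    print(cam,sorted(H.items()))
```

```text
side [((50, 50), np.float64(0.17)), ((55, 45), np.float64(0.17)), ((55, 50), np.float64(0.17)), ((60, 45), np.float64(0.17)), ((60, 50), np.float64(0.17)), ((65, 50), np.float64(0.17)), ((80, 10), np.float64(0.05)), ((80, 15), np.float64(0.05)), ((80, 35), np.float64(0.09)), ((80, 40), np.float64(0.09)), ((85, 10), np.float64(0.05)), ((85, 15), np.float64(0.05)), ((85, 35), np.float64(0.09)), ((85, 40), np.float64(0.09))]
scene [((40, 55), np.float64(0.13)), ((40, 60), np.float64(0.13)), ((45, 55), np.float64(0.17)), ((50, 50), np.float64(0.17)), ((50, 55), np.float64(0.17)), ((50, 60), np.float64(0.17)), ((55, 45), np.float64(0.17)), ((55, 50), np.float64(0.17)), ((55, 55), np.float64(0.17)), ((55, 60), np.float64(0.17)), ((60, 45), np.float64(0.17)), ((60, 50), np.float64(0.17)), ((60, 55), np.float64(0.17)), ((65, 50), np.float64(0.17)), ((80, 35), np.float64(0.09)), ((80, 40), np.float64(0.08)), ((85, 10), np.float64(0.05)), ((85, 15), np.float64(0.05)), ((85, 35), np.float64(0.09)), ((85, 40), np.float64(0.09))]
```

View pics/crop1.png

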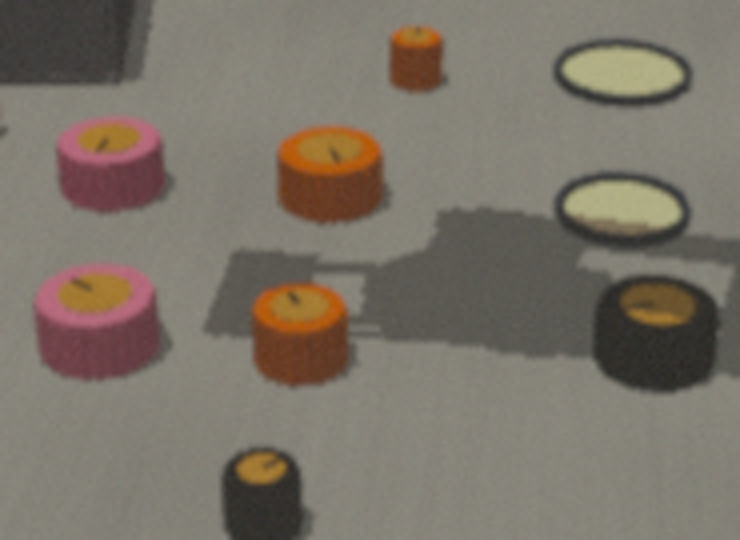

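The crop confirms it: amber L is at (306,219) and amber M at (300,258), with the pinks distinct at left. I move over amber L and refine its position with the wrist camera.

```bash
python3 -m jog '-0.002 0.045 0.03 0 0 0 1; -0.005 0.09 0.06 0 0 0 1; -0.007 0.1375 0.08 0 0 0 1; -0.007 0.1375 0.08 0 0 0 1; -0.007 0.1375 0.08 0 0 0 1'
cat > w.py <<'E'
import sys
from h import *
# usage: w.py label ztop tag
lab,zt,tag=sys.argv[1],float(sys.argv[2]),sys.argv[3]
s=read_state(); im,dep=capture("wrist"); cv2.imwrite(f"pics/w_{tag}.png",im[:,:,::-1])
print(s['time_s'],'tcp',s['position'].round(4),'f',np.round(s['force'],1),'op',round(s['opening'],3))
for r in silhouettes(lab,"wrist")[:3]:
    m=r['region']; ys,xs=np.nonzero(m); px=np.c_[xs,ys]
    P=todepth(px,dep,"wrist",s); P=P[dep[ys,xs]>0]
    Q=P[abs(P[:,2]-np.percentile(P[:,2],90))<.004]
    lo,hi=np.percentile(Q,1,axis=0),np.percentile(Q,99,axis=0)
    c,rad=cv2.minEnclosingCircle(Q[:,:2].astype(np.float32))
    print(round(r['score'],2),px.mean(0).round(),'ztop',np.median(Q[:,2]).round(4),'mid',((lo+hi)/2).round(4)[:2],'ext',(hi-lo).round(4)[:2],'circ',np.round(c,4),round(2*rad,4),np.median(im[m],axis=0))
    d=np.r_[(lo+hi)[:2]/2,zt]-s['position']; print('  tool shift to mid at z=%.3f'%zt,(np.array(s['tcp_rot']).T@d).round(4))
E
python3 w.py amber_large_center 0.028 L
```

```text
time_s: 1.98
position: [0.618, -0.1372, 0.1617]
tcp_rot: [[1.0, -0.001, 0.0], [-0.001, -1.0, 0.001], [0.0, -0.001, -1.0]]
force: [-0.3, 0.4, -0.1]
opening: 1.002
1.975 tcp [ 0.618  -0.1372  0.1617] f [-0.3  0.4 -0.1] op 1.002
0.97 [456. 231.] ztop 0.0296 mid [ 0.7336 -0.1352] ext [0.0502 0.0508] circ [ 0.7338 -0.1358] 0.0558 [192. 126.  97.]
  tool shift to mid at z=0.028 [ 0.1156 -0.002   0.1337]
0.8 [433.  39.] ztop 0.0295 mid [0.7035 0.0123] ext [0.0501 0.0485] circ [0.7036 0.0132] 0.0553 [191. 133. 100.]
  tool shift to mid at z=0.028 [ 0.0853 -0.1495  0.1338]
0.78 [319. 234.] ztop 0.0296 mid [ 0.6177 -0.137 ] ext [0.0494 0.05  ] circ [ 0.6181 -0.1374] 0.055 [148.  97.  49.]
  tool shift to mid at z=0.028 [-0.0004 -0.0002  0.1337]
```

View pics/w_L.png

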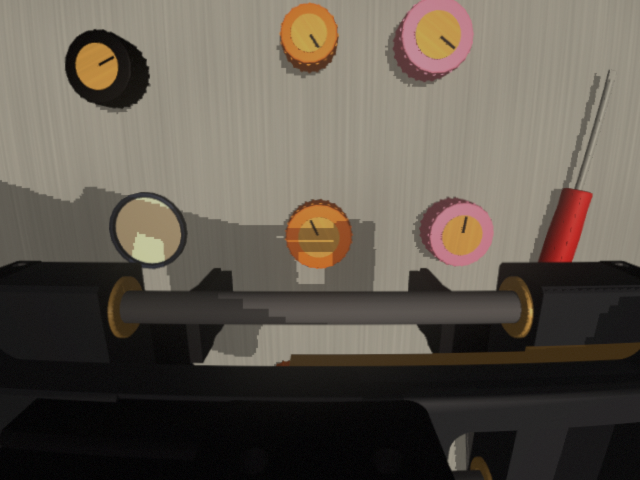

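Amber L is at pixel (319,234), world (0.618,-0.137), which agrees with the mean of the other two cameras. I descend and grip.

```bash
python3 -m jog '0 0 0.05 0 0 0 1; 0 0 0.1 0 0 0 1; 0 0 0.12 0 0 0 1; 0 0 0.1335 0 0 0 1; 0 0 0.1335 0 0 0 1; 0 0 0.1335 0 0 0 0.4; 0 0 0.1335 0 0 0 0.4; 0 0 0.1335 0 0 0 0.4'
python3 -m jog '0 0 0 0 0 0 0.4; 0 0 0 0 0 0 0.4; 0 0 0 0 0 0 0.4'
```

```text
time_s: 3.08
position: [0.6185, -0.1377, 0.029]
tcp_rot: [[1.0, -0.0, 0.001], [-0.0, -1.0, -0.001], [0.001, 0.001, -1.0]]
force: [0.3, -0.2, -0.4]
opening: 0.747
time_s: 3.45
position: [0.6179, -0.1376, 0.0284]
tcp_rot: [[1.0, -0.0, -0.0], [-0.0, -1.0, -0.0], [-0.0, 0.0, -1.0]]
force: [-0.2, -0.5, 4.2]
opening: 0.614
```

Gripped at opening 0.614, about 53 mm. I carry it to nest L.

```bash
python3 -m jog '0 0 -0.04 0 0 0 0.4; 0 0 -0.08 0 0 0 0.4; -0.04 0.04 -0.08 0 0 0 0.4; -0.08 0.08 -0.08 0 0 0 0.4; -0.12 0.12 -0.08 0 0 0 0.4; -0.15 0.155 -0.08 0 0 0 0.4; -0.1535 0.166 -0.08 0 0 0 0.4; -0.1535 0.166 -0.08 0 0 0 0.4'
python3 -m jog '0 0 0 0 0 0 0.4; 0 0 0 0 0 0 0.4'
python3 - <<'E'
from h import *
im,d=capture("side"); cv2.imwrite("pics/s1.png",cv2.resize(im[120:300,280:460,::-1],None,fx=3,fy=3))
print(read_state()['opening'])
E
python3 w.py nest_large 0.031 NL
```

```text
time_s: 4.45
position: [0.4647, -0.3042, 0.1079]
tcp_rot: [[1.0, -0.002, 0.001], [-0.002, -1.0, -0.0], [0.001, 0.0, -1.0]]
force: [0.2, 0.5, -0.5]
opening: 0.614
time_s: 4.7
position: [0.4652, -0.3022, 0.1079]
tcp_rot: [[1.0, 0.002, -0.0], [0.002, -1.0, 0.0], [-0.0, -0.0, -1.0]]
force: [0.2, 0.1, -0.3]
opening: 0.611
0.613693242473218
4.75 tcp [ 0.4651 -0.3023  0.108 ] f [ 0.9 -0.2 -1.1] op 0.614
0.59 [316. 224.] ztop 0.0036 mid [ 0.4639 -0.2894] ext [0.0778 0.0497] circ [ 0.4641 -0.3039] 0.081 [172. 151. 118.]
  tool shift to mid at z=0.031 [-0.0012 -0.0129  0.077 ]
```

View pics/s1.png

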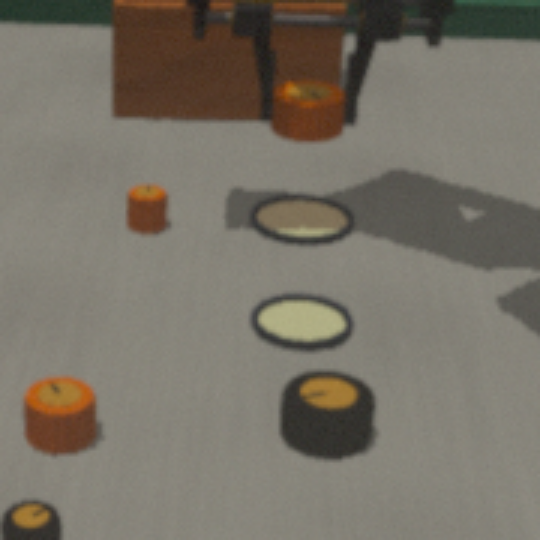

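View pics/w_NL.png

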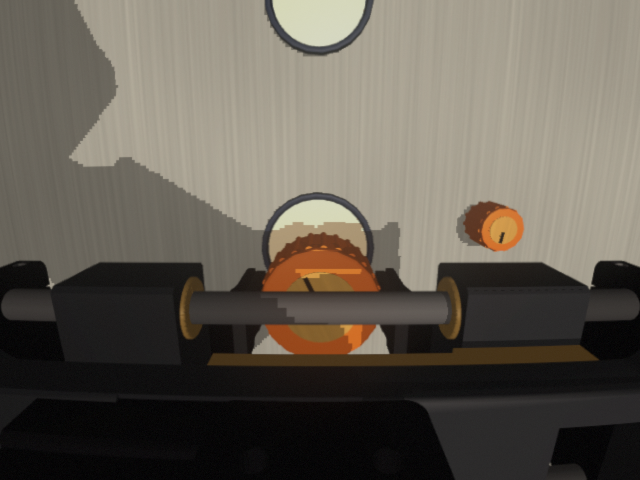

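The held knob sits above nest L; the dish's circle fits centre (0.464,-0.304) with 81 mm diameter, in agreement. I lower it.

```bash
python3 -m jog '-0.001 0.001 0.04 0 0 0 0.4; -0.001 0.001 0.06 0 0 0 0.4; -0.001 0.001 0.072 0 0 0 0.4; -0.001 0.001 0.076 0 0 0 0.4; -0.001 0.001 0.076 0 0 0 0.4; -0.001 0.001 0.076 0 0 0 0.4'
```

```text
time_s: 5.6
position: [0.4639, -0.3048, 0.0328]
tcp_rot: [[1.0, 0.0, 0.001], [0.0, -1.0, -0.001], [0.001, 0.001, -1.0]]
force: [-0.1, 0.6, -1.5]
opening: 0.615
```

```bash
python3 -m jog '0 0 0.001 0 0 0 0.4; 0 0 0.001 0 0 0 0.4; 0 0 0.001 0 0 0 0.8; 0 0 0.001 0 0 0 0.8; 0 0 0.001 0 0 0 0.8; 0 0 -0.03 0 0 0 0.8; 0 0 -0.07 0 0 0 0.8;  0 0 -0.09 0 0 0 0.7'
```

```text
time_s: 6.6
position: [0.4641, -0.305, 0.124]
tcp_rot: [[1.0, 0.0, 0.002], [0.0, -1.0, -0.002], [0.002, 0.002, -1.0]]
force: [1.2, -0.1, -0.6]
opening: 0.747
```

```bash
python3 -m jog '0.05 -0.008 -0.03 0 0 0 0.7; 0.1 -0.016 -0.03 0 0 0 0.7; 0.122 -0.0205 -0.03 0 0 0 0.7; 0.122 -0.0205 -0.03 0 0 0 0.7; 0.122 -0.0205 -0.03 0 0 0 0.7'
python3 w.py amber_small_center 0.028 S
python3 - <<'E'
from h import *
im,d=capture("side"); cv2.imwrite("pics/s2.png",cv2.resize(im[120:300,280:460,::-1],None,fx=3,fy=3))
E
```

```text
time_s: 7.22
position: [0.584, -0.2836, 0.1515]
tcp_rot: [[1.0, -0.0, -0.002], [-0.0, -1.0, 0.001], [-0.002, -0.001, -1.0]]
force: [-1.3, -0.3, 1.4]
opening: 0.702
7.225 tcp [ 0.584  -0.2836  0.1515] f [-1.3 -0.3  1.4] op 0.702
0.76 [322. 237.] ztop 0.0296 mid [ 0.5864 -0.284 ] ext [0.0273 0.0277] circ [ 0.5861 -0.2843] 0.0312 [141.  86.  47.]
  tool shift to mid at z=0.028 [0.0027 0.0005 0.1235]
```

View pics/s2.png

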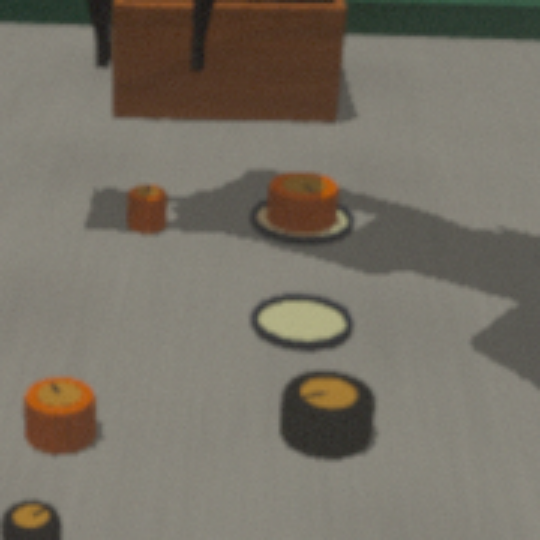

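View pics/w_S.png

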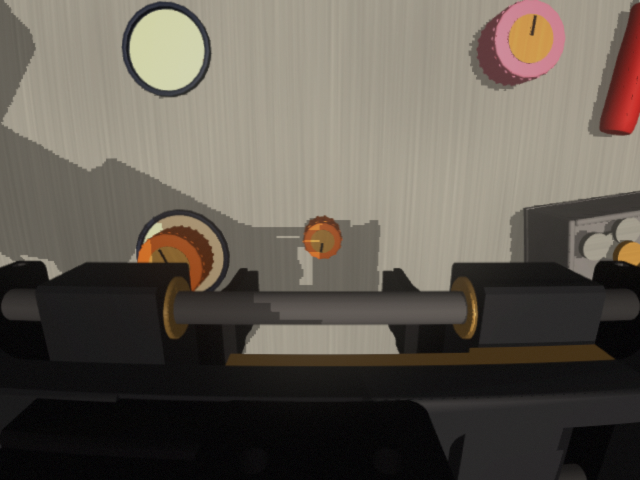

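The large knob stands upright in its dish; the small amber is at (322,237).

```bash
python3 -m jog '0.001 0 0.05 0 0 0 0.7; 0.001 0 0.1 0 0 0 0.7; 0.001 0 0.117 0 0 0 0.7; 0.001 0 0.124 0 0 0 0.7; 0.001 0 0.124 0 0 0 0.7; 0.001 0 0.124 0 0 0 0.2; 0.001 0 0.124 0 0 0 0.2; 0.001 0 0.124 0 0 0 0.2'
python3 -m jog '0 0 0 0 0 0 0.2; 0 0 0 0 0 0 0.2; 0 0 0 0 0 0 0.2;0 0 0 0 0 0 0.2'
```

```text
time_s: 8.38
position: [0.5869, -0.2841, 0.0288]
tcp_rot: [[1.0, 0.0, 0.001], [0.0, -1.0, -0.001], [0.001, 0.001, -1.0]]
force: [0.4, -0.5, -1.0]
opening: 0.444
time_s: 8.88
position: [0.5866, -0.284, 0.0284]
tcp_rot: [[1.0, 0.0, 0.0], [0.0, -1.0, -0.0], [0.0, 0.0, -1.0]]
force: [-0.5, 0.5, 4.0]
opening: 0.336
```

```bash
python3 -m jog '0 0 -0.05 0 0 0 0.2; 0 0 -0.09 0 0 0 0.2; -0.01 -0.05 -0.09 0 0 0 0.2; -0.03 -0.1 -0.09 0 0 0 0.2; -0.05 -0.15 -0.09 0 0 0 0.2; -0.07 -0.2 -0.09 0 0 0 0.2; -0.09 -0.25 -0.09 0 0 0 0.2; -0.11 -0.3 -0.09 0 0 0 0.2'
python3 -m jog '-0.015 -0.05 0 0 0 0 0.2; -0.03 -0.1 0 0 0 0 0.2; -0.0366 -0.14 0 0 0 0 0.2; -0.0366 -0.1495 0 0 0 0 0.2; -0.0366 -0.1495 0 0 0 0 0.2;-0.0366 -0.1495 0 0 0 0 0.2'
python3 w.py nest_small 0.0314 NS
python3 - <<'E'
from h import *
im,d=capture("side"); cv2.imwrite("pics/s3.png",cv2.resize(im[180:440,220:480,::-1],None,fx=2,fy=2))
E
```

```text
time_s: 9.88
position: [0.4758, 0.0174, 0.1179]
tcp_rot: [[1.0, -0.001, 0.0], [-0.001, -1.0, 0.0], [0.0, -0.0, -1.0]]
force: [1.0, 0.1, -0.0]
opening: 0.335
time_s: 10.62
position: [0.4404, 0.1645, 0.1179]
tcp_rot: [[1.0, -0.001, 0.0], [-0.001, -1.0, -0.0], [0.0, 0.0, -1.0]]
force: [0.6, -0.0, -0.9]
opening: 0.335
10.625 tcp [0.4404 0.1645 0.1179] f [ 0.6 -0.  -0.9] op 0.335
0.77 [317. 234.] ztop 0.0034 mid [0.4396 0.1707] ext [0.0524 0.0463] circ [0.4389 0.167 ] 0.0578 [170. 150. 117.]
  tool shift to mid at z=0.031 [-0.0008 -0.0062  0.0865]
```

View pics/w_NS.png

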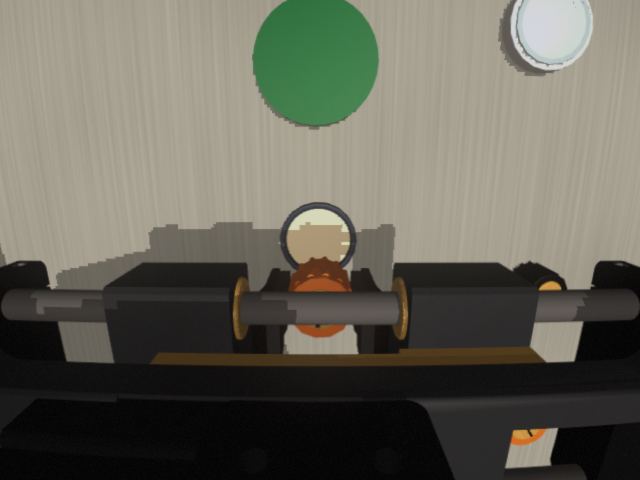

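View pics/s3.png

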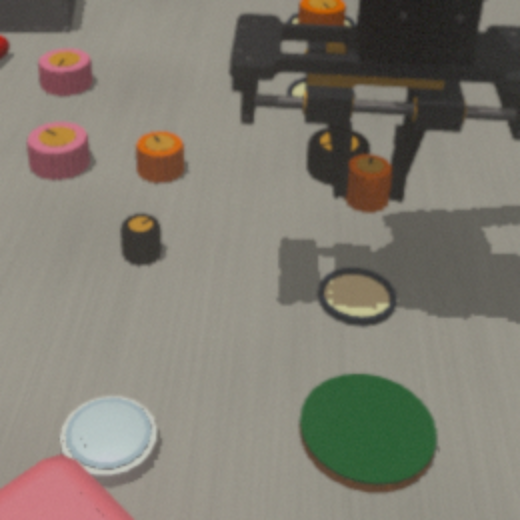

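Dish S centre fits (0.439,0.167) at 58 mm diameter. The knob is above it, and I lower it.

```bash
python3 -m jog '-0.001 -0.0015 0.04 0 0 0 0.2; -0.001 -0.0015 0.07 0 0 0 0.2; -0.001 -0.0015 0.082 0 0 0 0.2; -0.001 -0.0015 0.0865 0 0 0 0.2; -0.001 -0.0015 0.0865 0 0 0 0.2; -0.001 -0.0015 0.0865 0 0 0 0.2;  -0.001 -0.0015 0.0868 0 0 0 0.2'
python3 -m jog '0 0 0 0 0 0 0.6; 0 0 0 0 0 0 0.6; 0 0 0 0 0 0 0.6; 0 0 -0.03 0 0 0 0.6; 0 0 -0.07 0 0 0 0.7;  0 0 -0.12 0 0 0 0.7; 0 0 -0.12 0 0 0 0.7'
python3 - <<'E'
from h import *
im,d=capture("side"); cv2.imwrite("pics/s4.png",cv2.resize(im[180:440,220:480,::-1],None,fx=2,fy=2))
E
```

```text
time_s: 11.65
position: [0.4393, 0.1671, 0.0318]
tcp_rot: [[1.0, 0.0, 0.001], [0.0, -1.0, 0.0], [0.001, -0.0, -1.0]]
force: [-0.3, -0.0, 0.5]
opening: 0.338
time_s: 12.52
position: [0.4412, 0.1675, 0.1544]
tcp_rot: [[1.0, 0.0, 0.008], [0.0, -1.0, 0.001], [0.008, -0.001, -1.0]]
force: [0.1, 0.3, 0.1]
opening: 0.697
```

View pics/s4.png

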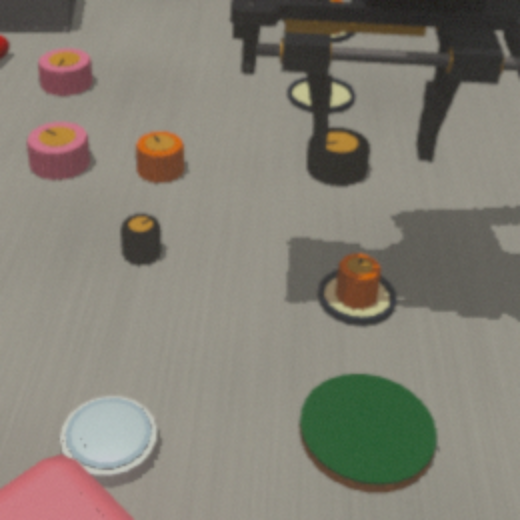

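The small knob stands in its dish. Next is the medium one.

```bash
python3 -m jog '0.04 0.036 0 0 0 0 0.7; 0.08 0.072 0 0 0 0 0.7; 0.12 0.108 0 0 0 0 0.7; 0.16 0.142 0 0 0 0 0.7; 0.171 0.1525 0 0 0 0 0.7; 0.171 0.1525 0 0 0 0 0.7; 0.171 0.1525 0 0 0 0 0.7'
python3 w.py amber_medium_center 0.028 M
```

```text
time_s: 13.45
position: [0.6076, 0.0158, 0.1501]
tcp_rot: [[1.0, 0.001, -0.004], [0.001, -1.0, 0.001], [-0.004, -0.001, -1.0]]
force: [0.0, 0.3, 0.7]
opening: 0.7
13.45 tcp [0.6076 0.0158 0.1501] f [0.  0.3 0.7] op 0.7
0.6 [324. 239.] ztop 0.0296 mid [0.611  0.0146] ext [0.0389 0.0386] circ [0.6111 0.0141] 0.0432 [150.  97.  48.]
  tool shift to mid at z=0.028 [0.0039 0.0013 0.1221]
```

View pics/w_M.png

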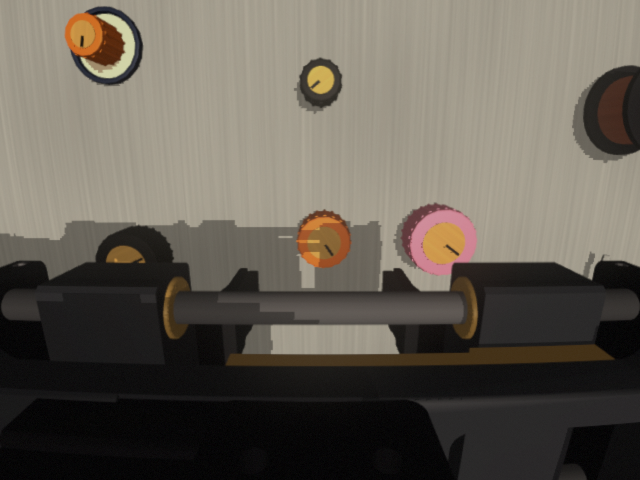

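The medium amber is at (324,239), with the pink neighbour at (443,240) and 20 mm of finger clearance.

```bash
python3 -m jog '0.001 0 0.02 0 0 0 0.7; 0.001 0 0.06 0 0 0 0.7; 0.001 0 0.1 0 0 0 0.7; 0.001 0 0.117 0 0 0 0.7; 0.001 0 0.122 0 0 0 0.7; 0.001 0 0.122 0 0 0 0.7; 0.001 0 0.122 0 0 0 0.3; 0.001 0 0.122 0 0 0 0.3'
python3 -m jog '0 0 0 0 0 0 0.3; 0 0 0 0 0 0 0.3; 0 0 0 0 0 0 0.3;0 0 0 0 0 0 0.3'
```

```text
time_s: 14.55
position: [0.6116, 0.0144, 0.0304]
tcp_rot: [[1.0, -0.0, 0.002], [-0.0, -1.0, -0.0], [0.002, 0.0, -1.0]]
force: [-0.5, 0.1, -0.2]
opening: 0.558
time_s: 15.05
position: [0.6113, 0.0144, 0.03]
tcp_rot: [[1.0, -0.0, 0.001], [-0.0, -1.0, -0.0], [0.001, 0.0, -1.0]]
force: [-0.6, -0.2, 4.9]
opening: 0.475
```

```bash
python3 -m jog '0 0 -0.05 0 0 0 0.3; 0 0 -0.09 0 0 0 0.3; -0.04 0.04 -0.09 0 0 0 0.3; -0.08 0.08 -0.09 0 0 0 0.3; -0.12 0.12 -0.09 0 0 0 0.3; -0.146 0.147 -0.09 0 0 0 0.3; -0.146 0.152 -0.09 0 0 0 0.3; -0.146 0.152 -0.09 0 0 0 0.3'
python3 -m jog '0 0 0 0 0 0 0.3; 0 0 0 0 0 0 0.3'
python3 w.py nest_medium 0.033 NM
```

```text
time_s: 16.05
position: [0.4657, -0.138, 0.1193]
tcp_rot: [[1.0, -0.001, 0.001], [-0.001, -1.0, -0.0], [0.001, 0.0, -1.0]]
force: [-0.4, 0.7, -0.2]
opening: 0.476
time_s: 16.3
position: [0.4655, -0.1367, 0.1192]
tcp_rot: [[1.0, 0.002, 0.0], [0.002, -1.0, 0.0], [0.0, -0.0, -1.0]]
force: [-0.3, 0.4, 0.0]
opening: 0.478
16.3 tcp [ 0.4655 -0.1367  0.1192] f [-0.3  0.4  0. ] op 0.478
0.8 [317. 229.] ztop 0.0035 mid [ 0.4645 -0.1284] ext [0.0654 0.0489] circ [ 0.4645 -0.1373] 0.069 [172.  151.5 118. ]
  tool shift to mid at z=0.033 [-0.001  -0.0083  0.0862]
```

View pics/w_NM.png

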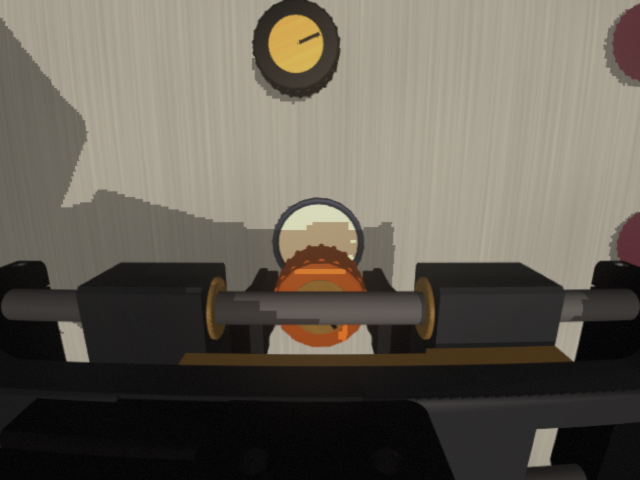

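Dish M's circle fits (0.4645,-0.137) at 69 mm diameter, so the position is good. I lower it.

```bash
python3 -m jog '-0.001 0 0.04 0 0 0 0.3; -0.001 0 0.07 0 0 0 0.3; -0.001 0 0.082 0 0 0 0.3; -0.001 0 0.086 0 0 0 0.3; -0.001 0 0.086 0 0 0 0.3; -0.001 0 0.086 0 0 0 0.3;  -0.001 0 0.0865 0 0 0 0.3'
python3 -m jog '0 0 0 0 0 0 0.7; 0 0 0 0 0 0 0.7; 0 0 0 0 0 0 0.7; 0 0 -0.03 0 0 0 0.7; 0 0 -0.07 0 0 0 0.9;  0 0 -0.12 0 0 0 1; 0 0 -0.12 0 0 0 1'
python3 - <<'E'
from h import *
im,d=capture("side"); cv2.imwrite("pics/s5.png",cv2.resize(im[160:420,220:480,::-1],None,fx=2,fy=2))
E
```

```text
time_s: 17.27
position: [0.4643, -0.1377, 0.0333]
tcp_rot: [[1.0, 0.0, 0.001], [0.0, -1.0, -0.001], [0.001, 0.001, -1.0]]
force: [0.3, 0.4, -0.5]
opening: 0.473
time_s: 18.15
position: [0.466, -0.1386, 0.156]
tcp_rot: [[1.0, 0.0, 0.007], [0.0, -1.0, -0.004], [0.007, 0.004, -1.0]]
force: [0.1, -0.4, 0.6]
opening: 0.944
```

View pics/s5.png

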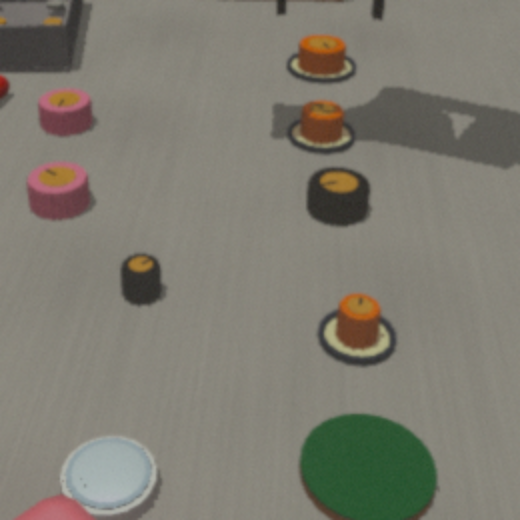

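All three are in and upright. Now the lens; first I check the red box's near edge.

```bash
python3 -m jog '0.015 -0.055 0 0 0 0 1; 0.03 -0.11 0 0 0 0 1; 0.05 -0.165 0 0 0 0 1; 0.065 -0.22 0 0 0 0 1; 0.08 -0.275 0 0 0 0 1; 0.1 -0.33 0 0 0 0 1; 0.115 -0.385 0 0 0 0 1; 0.1325 -0.43 0 0 0 0 1'
python3 -m jog '0 -0.0235 0 0 0 0 1; 0 -0.0235 0 0 0 0 1; 0 -0.0235 0 0 0 0 1; 0 -0.0235 0 0 0 0 1'
python3 w.py lens_center 0.022 LE
python3 w.py lens_pad 0.022 LP
python3 - <<'E'
from h import *
for cam in("side","scene"):
    im,dep=capture(cam)
    yy,xx=np.nonzero(dep>0); P=todepth(np.c_[xx,yy],dep,cam)
    m=(P[:,2]>.03)&(P[:,2]<.19)&(P[:,0]>.35)&(P[:,0]<.75)&(P[:,1]>.4)&(P[:,1]<.6)
    Q=P[m]; i=Q[:,1].argsort()[:5]; print(Q[i].round(3)[::2])
E
```

```text
time_s: 19.2
position: [0.5951, 0.2945, 0.1501]
tcp_rot: [[1.0, 0.001, -0.004], [0.001, -1.0, -0.001], [-0.004, 0.001, -1.0]]
force: [1.1, -0.6, -0.6]
opening: 1.0
time_s: 19.7
position: [0.5961, 0.3142, 0.1526]
tcp_rot: [[1.0, -0.002, -0.001], [-0.002, -1.0, -0.001], [-0.001, 0.001, -1.0]]
force: [0.0, 0.0, -0.9]
opening: 0.997
19.7 tcp [0.5961 0.3142 0.1526] f [ 0.   0.  -0.9] op 0.997
0.63 [321. 229.] ztop 0.0144 mid [0.5971 0.3179] ext [0.0509 0.0526] circ [0.5976 0.3176] 0.0594 [170. 179. 179.]
  tool shift to mid at z=0.022 [ 0.0011 -0.0038  0.1306]
19.8 tcp [0.5964 0.3146 0.1529] f [ 0.   0.  -0.3] op 0.998
0.74 [144. 248.] ztop 0.0097 mid [0.4392 0.2975] ext [0.0795 0.0666] circ [0.4382 0.291 ] 0.0853 [34. 85. 43.]
  tool shift to mid at z=0.022 [-0.1572  0.0174  0.131 ]
[[0.581 0.451 0.162]
 [0.58  0.452 0.163]
 [0.581 0.452 0.164]]
[[0.584 0.443 0.109]
 [0.578 0.444 0.039]
 [0.582 0.444 0.041]]
```

View pics/w_LE.png

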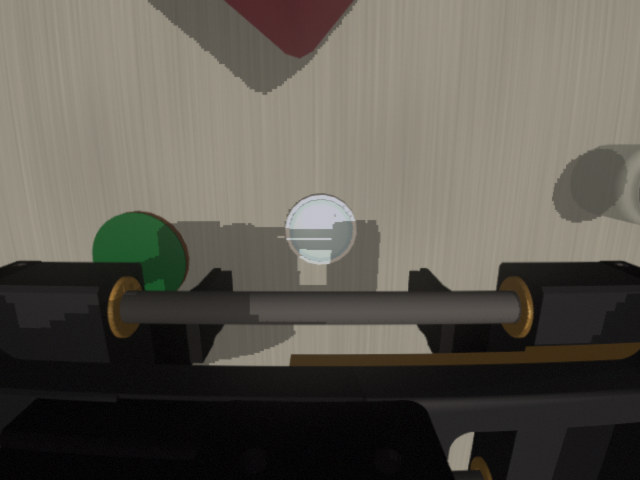

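The lens is at (321,229), world (0.597,0.317); the pad centre is (0.438,0.291). The box edge at y≥0.443 is clear. I descend to grip the rim.

```bash
python3 -m jog '0.0005 -0.002 0.04 0 0 0 1; 0.0005 -0.002 0.08 0 0 0 1; 0.0005 -0.002 0.11 0 0 0 1; 0.0005 -0.002 0.123 0 0 0 1; 0.0005 -0.002 0.127 0 0 0 1; 0.0005 -0.002 0.127 0 0 0 1; 0.0005 -0.002 0.127 0 0 0 1'
```

```text
time_s: 20.88
position: [0.5978, 0.3184, 0.0272]
tcp_rot: [[1.0, 0.0, 0.002], [0.0, -1.0, 0.001], [0.002, -0.001, -1.0]]
force: [-0.5, -0.3, 0.2]
opening: 1.001
```

```bash
python3 -m jog '0 0 0.003 0 0 0 1; 0 0 0.005 0 0 0 1; 0 0 0.005 0 0 0 1; 0 0 0.005 0 0 0 0.5; 0 0 0.005 0 0 0 0.5; 0 0 0.005 0 0 0 0.5; 0 0 0.005 0 0 0 0.5; 0 0 0.005 0 0 0 0.5'
python3 -m jog '0 0 0 0 0 0 0.5; 0 0 0 0 0 0 0.5'
```

```text
time_s: 21.88
position: [0.5969, 0.318, 0.0208]
tcp_rot: [[1.0, -0.0, 0.0], [-0.0, -1.0, 0.0], [0.0, -0.0, -1.0]]
force: [0.2, -0.1, -0.1]
opening: 0.684
time_s: 22.12
position: [0.5969, 0.318, 0.0208]
tcp_rot: [[1.0, 0.0, 0.0], [0.0, -1.0, -0.0], [0.0, 0.0, -1.0]]
force: [0.1, 0.3, 0.5]
opening: 0.679
```

Gripped at 59 mm. I lift it and carry it over the pad.

```bash
python3 -m jog '0 0 -0.03 0 0 0 0.5; 0 0 -0.06 0 0 0 0.5; -0.04 0.007 -0.06 0 0 0 0.5; -0.08 0.014 -0.06 0 0 0 0.5; -0.12 0.021 -0.06 0 0 0 0.5; -0.15 0.026 -0.06 0 0 0 0.5; -0.159 0.027 -0.06 0 0 0 0.5; -0.159 0.027 -0.06 0 0 0 0.5'
python3 -m jog '0 0 0 0 0 0 0.5; 0 0 0 0 0 0 0.5'
python3 w.py lens_pad 0.031 NP
python3 - <<'E'
from h import *
im,d=capture("side"); cv2.imwrite("pics/s6.png",cv2.resize(im[240:470,220:480,::-1],None,fx=2,fy=2))
E
```

```text
time_s: 23.12
position: [0.4387, 0.2914, 0.081]
tcp_rot: [[1.0, 0.0, 0.002], [0.0, -1.0, 0.001], [0.002, -0.001, -1.0]]
force: [0.6, -0.1, 0.1]
opening: 0.678
time_s: 23.38
position: [0.4394, 0.2913, 0.0807]
tcp_rot: [[1.0, -0.001, 0.002], [-0.001, -1.0, 0.001], [0.002, -0.001, -1.0]]
force: [-1.0, 0.2, -0.5]
opening: 0.678
23.375 tcp [0.4394 0.2913 0.0807] f [-1.   0.2 -0.5] op 0.678
0.9 [315. 226.] ztop 0.0095 mid [0.4383 0.3086] ext [0.0801 0.0467] circ [0.4383 0.2913] 0.0836 [ 55. 107.  64.]
  tool shift to mid at z=0.031 [-0.0012 -0.0173  0.0497]
```

View pics/s6.png

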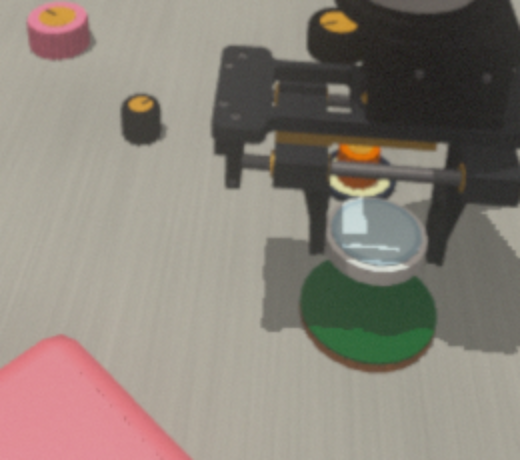

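View pics/w_NP.png

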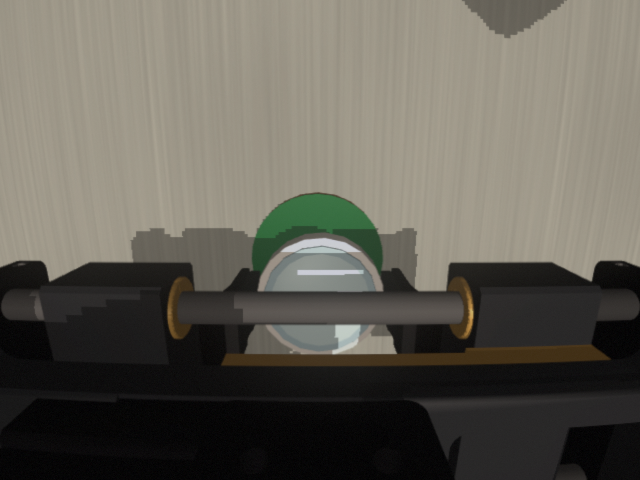

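The held lens is level over the pad, whose fit is centre (0.438,0.291). I lower it slowly.

```bash
python3 -m jog '-0.001 0 0.025 0 0 0 0.5; -0.001 0 0.04 0 0 0 0.5; -0.001 0 0.045 0 0 0 0.5; -0.001 0 0.047 0 0 0 0.5; -0.001 0 0.048 0 0 0 0.5; -0.001 0 0.048 0 0 0 0.5; -0.001 0 0.048 0 0 0 0.5'
python3 -m jog '0 0 0.0005 0 0 0 0.5; 0 0 0.001 0 0 0 0.5; 0 0 0.0015 0 0 0 0.5; 0 0 0.0015 0 0 0 0.5; 0 0 0.0015 0 0 0 0.5'
```

```text
time_s: 24.4
position: [0.4371, 0.2911, 0.0331]
tcp_rot: [[1.0, 0.0, 0.001], [0.0, -1.0, 0.0], [0.001, -0.0, -1.0]]
force: [0.6, 1.2, -0.6]
opening: 0.678
time_s: 25.02
position: [0.4369, 0.291, 0.0312]
tcp_rot: [[1.0, -0.0, -0.0], [-0.0, -1.0, -0.0], [-0.0, 0.0, -1.0]]
force: [-0.4, -0.0, -0.3]
opening: 0.679
```

```bash
python3 -m jog '0 0 0.0004 0 0 0 0.5; 0 0 0.0004 0 0 0 0.5; 0 0 0.0004 0 0 0 0.5'
python3 -m jog '0 0 0.0004 0 0 0 0.5; 0 0 0.0004 0 0 0 0.5; 0 0 0.0004 0 0 0 0.5'
```

```text
time_s: 25.4
position: [0.4369, 0.291, 0.0309]
tcp_rot: [[1.0, -0.0, 0.0], [-0.0, -1.0, 0.0], [0.0, -0.0, -1.0]]
force: [0.6, -0.2, -0.3]
opening: 0.681
time_s: 25.78
position: [0.4369, 0.291, 0.0307]
tcp_rot: [[1.0, -0.0, 0.0], [-0.0, -1.0, 0.0], [0.0, -0.0, -1.0]]
force: [-0.4, -0.1, 3.2]
opening: 0.681
```

Contact shows as a 3 N rise, so the lens is on the felt. I open and retreat.

```bash
python3 -m jog '0 0 0 0 0 0 0.9; 0 0 0 0 0 0 0.9; 0 0 0 0 0 0 0.9; 0 0 0 0 0 0 0.95; 0 0 -0.02 0 0 0 1; 0 0 -0.06 0 0 0 1; 0 0 -0.11 0 0 0 1; 0 0 -0.15 0 0 0 1'
python3 -m jog '0.03 0.04 -0.01 0 0 0 1; 0.06 0.08 -0.01 0 0 0 1; 0.08 0.12 -0.01 0 0 0 1; 0.1 0.16 -0.01 0 0 0 1; 0.1 0.16 -0.01 0 0 0 1; 0.1 0.16 -0.01 0 0 0 1'
python3 - <<'E'
from h import *
im,dep=capture("side"); cv2.imwrite("pics/s7.png",cv2.resize(im[160:450,220:480,::-1],None,fx=2,fy=2))
for l in ["amber_large_center","amber_medium_center","amber_small_center","lens_center","lens_pad"]:
    for r in silhouettes(l,"side")[:3]:
        ys,xs=np.nonzero(r['region']); P=todepth(np.c_[xs,ys],dep,"side"); P=P[dep[ys,xs]>0]
        zt=np.percentile(P[:,2],95); Q=P[P[:,2]>zt-.006]; lo,hi=np.percentile(Q,1,axis=0),np.percentile(Q,99,axis=0)
        print(l,round(r['score'],2),zt.round(3),((lo+hi)/2).round(3),(hi-lo).round(3))
print(read_state()['force'],read_state()['time_s'])
E
```

```text
time_s: 26.78
position: [0.437, 0.2911, 0.1822]
tcp_rot: [[1.0, -0.0, 0.001], [-0.0, -1.0, 0.0], [0.001, -0.0, -1.0]]
force: [-0.8, 0.4, 0.3]
opening: 1.004
time_s: 27.52
position: [0.5362, 0.1312, 0.1902]
tcp_rot: [[1.0, -0.001, -0.001], [-0.001, -1.0, 0.0], [-0.001, -0.0, -1.0]]
force: [0.4, 0.4, 0.2]
opening: 1.001
amber_large_center 0.94 0.031 [ 0.734 -0.133  0.028] [0.05  0.049 0.006]
amber_large_center 0.75 0.031 [0.704 0.016 0.028] [0.051 0.053 0.006]
amber_large_center 0.7 0.035 [ 0.465 -0.09   0.13 ] [0.054 0.467 0.2  ]
amber_medium_center 0.91 0.034 [ 0.466 -0.006  0.102] [0.039 0.298 0.147]
amber_medium_center 0.48 0.012 [0.438 0.295 0.009] [0.082 0.075 0.006]
amber_small_center 0.58 0.034 [0.441 0.168 0.031] [0.028 0.028 0.007]
lens_center 0.6 0.034 [ 0.449 -0.297  0.032] [0.021 0.041 0.007]
lens_center 0.57 0.027 [0.438 0.292 0.024] [0.056 0.053 0.007]
lens_pad 0.95 0.012 [0.438 0.295 0.009] [0.082 0.076 0.006]
[ 1.04247931  0.46950044 -0.25833125] 27.825
```

View pics/s7.png

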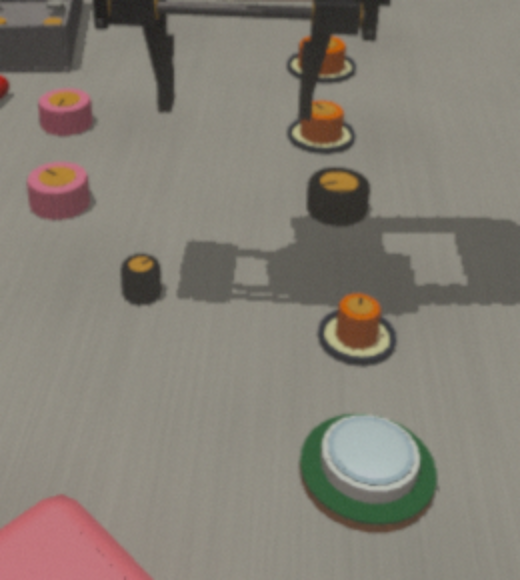

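The lens lies dome up and centred on the felt, with its top at 27 mm and its centre at (0.438,0.292). All three knobs are upright in their dishes, the black and pink ones are untouched, and the gripper is clear.

```bash
python3 -c "
from rig import *
print(hand_in())"
```

```text
the job is handed in; nothing more can be done
None
```

The job is done and handed in at about 28 s. I placed the large, small and medium amber knobs in their matching dishes. Then I lowered the lens onto the green felt until the wrist force rose by about 3 N, and let go.

- **Knobs:** the last side view shows all three upright inside their dishes. The small one's top is measured at 34 mm, right for standing on the 3 mm floor. The final position measurements for the large and medium knobs were spoiled because the gripper's fingers overlapped them in that picture. I relied on the image itself, and on earlier clear views, for those two.
- **Lens:** it lies dome up, centred at (0.438, 0.292) against a pad centre of (0.438, 0.291). Its top is at 27 mm (26 mm expected), so it is wholly on the felt.
- **Left alone:** the black knobs and pink look-alikes were never touched.
- **Robot:** the gripper was open and well clear at hand-in.

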